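# Put a row of drawn finds away in the storage tray in catalogue order

## Robot

A 6-joint arm with a two-finger parallel gripper is mounted at the origin on the work surface. World frame = base frame: x ahead of the robot, y to its left, z up, the work surface at z = 0. Lengths are in mm, angles in rad, forces in N, time in s.
With the tool pointing down it reaches from about 350 to 775 mm from the base axis. Payload 5.5 kg.
Tool frame: the origin (TCP) lies at the centre of the arm's flange, where the gripper is bolted on; the fingertips stand 173 mm ahead of it and the grasp point (between the pads) lies bot.grasp_offset ahead of it (bot.grasp_offset is the distance from the TCP to the grasp point, in mm); z points along the fingers, y is the line along which they close (so a half turn about z gives the same grasp; the last joint's range is limited). The gripper opens to 85 mm and grips with 20 to 120 N. Pads are 22 mm wide; open, the fingers measure 114 mm over their backs; the gripper's body (76 mm by 85 mm) begins 54 mm behind the grasp point. The pads swing forward as they close: fully open they stand 13 mm farther back than shut.
Start: joints at [1.032, 0.313, 0.046, 1.304, 0, 1.431], TCP at [223.299, 529.896, 404.723] pointing down, gripper open.
Joint ranges: [-2.76, 2.76], [-0.86, 1.69], [-1.03, 1.26], [-2.2, 2.34], [-1.47, 1.5], [-3.14, 3.14]. Speed limits (rad/s): [2.57, 2.57, 3.14, 3.14, 3.14, 3.14].

## Interface

Orientations are given as a unit quaternion [x, y, z, w].
In Python, from bench import bot gives the robot as it stands.
- The arm moves only by the tool servo_tool, never from a script. Its argument "plan" is a list of rows, each an object of numbers: "x", "y", "z": the shift along the tool's x, y, z each as a share of 30 mm, from -1 to 1; "wx", "wy", "wz": the turn, a rotation vector about the tool's x, y, z each as a share of 0.1 rad, from -1 to 1. In form: [{"x": .., "y": .., "z": .., "wx": .., "wy": .., "wz": ..}, ...]. A call has 1 to 12 rows; each row shifts and turns the commanded pose from where the row before left it, along the tool's axes as they then stand; what a row does not reach is not made up. A row lasts 1/12 s, in which the tool goes at most 41.7 mm and 7.16 degrees, less where a joint would pass 70% of its speed; a pose out of reach is approached as far as the arm can. A call with a number of a shift or a turn outside -1 to 1 is refused whole. A call with a gripper value outside its range is refused whole. "gripper" is the closure, from 0 (fully open) to 1 (shut), set as the call begins (left out, the last holds). The fingers move at their own pace and stop on an object; the grip force is fixed at half the most. Time passes only in rows, so rows that do not move let the fingers close. It gives the time, the measured TCP pose, the force, the opening and the grip force at its end, in the units of the state.
- bot.get_state(): the state, without advancing time (a new reading comes with each control period).
- bot.grab_frame(name): name is "scene" or "top"; returns the picture (384x512x3 uint8, blue, green, red); there is no depth.
- bot.camera_info(name): a dict with "K" (3x3 intrinsics, pixels), "eye" and "orientation" of the camera in the world. Camera axes: x right, y down, z forward; pixel columns grow to the right and rows downward; lengths in mm; the calibration is good to about 2 mm. A picture is of the moment at which its call begins. camera_info takes no time and is no camera call.
- bot.sign_off(): hands the job in; it is judged then, once.
The state is a dict: "time": time; "joints": joint angles; "qvel": joint speeds; "tau": joint torques, N m; "tool_pos": TCP position; "tool_rot": TCP orientation; "wrist_force": force on the tool from outside, world axes, zero at the start; "ft_torque": the same for the moment, N m; "finger_gap": finger opening in mm; "finger_force": force on a finger pad.
Only numpy, scipy, OpenCV 4.12 (cv2) and the standard library are available. Lean on these libraries where they do the work, as an engineer would, in place of code of your own. Each camera call takes 0.05 s, during which the arm holds its last target. There are 200 camera calls.

## Task

The four drawn finds stand on cork rings along the rest board in catalogue order, counted from the board's white card. Move them into the tray's four compartments in the same order counted from the tray's own white card: the find nearest the board's card goes into the compartment nearest the tray's card, and so on down the row. Set each one down, never dropping it, the same way up as it stood and in the middle of its compartment.

Things in the scene. Friction and masses are not known exactly. Their poses are not given: they have to be found in the camera images.
- whorl: Terracotta spindle whorl: a double cone standing on a flat end, round, widest (50 mm) at half its height of 40 mm, 34 mm across at the flat ends, a small dark hole in the top. Origin at the centre of its underside, z up. About 70 g.
- pot: Small round terracotta pot with an open mouth, 56 mm high: foot 36 mm, belly 58 mm across at 24 mm above the underside, neck 38 mm at 45 mm, mouth rim 48 mm. Origin at the centre of its underside, z up. About 90 g.
- axe: Grey polished stone axe head lying flat, 64 mm long (its y; the cutting edge at +y), 42 mm wide (its x; the sides are upright and parallel over the middle 20 mm), 30 mm thick. Origin at the centre of its underside, z up. About 150 g.
- weight: Terracotta loom weight: a steep square pyramid with a flat top, 62 mm high, 46 mm square at the base and 28 mm near the top, faces square to its x and y, small dark holes near the top on the two y faces. Origin at the centre of its underside, z up. About 140 g.
- ring_a: One of four like cork rings in a row, 82 mm apart, on a plywood rest board: 74 mm across, 18 mm high, fixed; origin at the centre of its underside, 10 mm above the table, so a find stands 28 mm above the table. Its y points along the row to the board's white card, always at the row's +y end. At the start the spindle whorl stands on this one; its place in the row varies.
- ring_b: One of four like cork rings in a row, 82 mm apart, on a plywood rest board: 74 mm across, 18 mm high, fixed; origin at the centre of its underside, 10 mm above the table, so a find stands 28 mm above the table. Its y points along the row to the board's white card, always at the row's +y end. At the start the small pot stands on this one; its place in the row varies.
- ring_c: One of four like cork rings in a row, 82 mm apart, on a plywood rest board: 74 mm across, 18 mm high, fixed; origin at the centre of its underside, 10 mm above the table, so a find stands 28 mm above the table. Its y points along the row to the board's white card, always at the row's +y end. At the start the stone axe stands on this one; its place in the row varies.
- ring_d: One of four like cork rings in a row, 82 mm apart, on a plywood rest board: 74 mm across, 18 mm high, fixed; origin at the centre of its underside, 10 mm above the table, so a find stands 28 mm above the table. Its y points along the row to the board's white card, always at the row's +y end. At the start the loom weight stands on this one; its place in the row varies.
- tray: Wooden tray, fixed, 334 mm long (its y), 108 mm wide (x), with four open compartments in a row along y, each 76 (y) by 96 mm (x), centres at y = -123, -41, 41, 123 mm. Floor 6 mm thick; walls and partitions 6 mm thick, tops 18 mm above the underside. Origin at the centre of the underside, on the table. Rest board and tray lie one beyond the other, either one nearer the robot.
- tray_card: End block (108 x 30 mm, 14 mm high, fixed) with a white card in a brass frame, at the end of the tray where the row begins. The other end has a like block with a brass pull handle (31 mm high); which end is which varies. Origin at the centre of its underside, on the tray's long centre line: the compartment centres lie 59, 141, 223 and 305 mm from it along the tray.
Not all that is in view belongs to the job. Leave any green or yellow look-alike of the weight alone.

How it is judged (in metres and radians):
At the end, for the whole second after the job is handed in: Each find is in the compartment whose place, counted from the tray's card, equals that of its cork ring counted from the board's card; its origin within 13 mm of the compartment's centre along the tray and across it, on the tray's floor (to 5 mm), within 0.15 rad of upright, at rest and let go (((y of ring_a in the frame of ring_b above 0 m and y of ring_a in the frame of ring_c above 0 m and y of ring_a in the frame of ring_d above 0 m and horizontal distance between whorl and tray_card between 0.046 and 0.072 m) or (y of ring_a in the frame of ring_b below 0 m and y of ring_a in the frame of ring_c above 0 m and y of ring_a in the frame of ring_d above 0 m and horizontal distance between whorl and tray_card between 0.128 and 0.154 m) or (y of ring_a in the frame of ring_b above 0 m and y of ring_a in the frame of ring_c below 0 m and y of ring_a in the frame of ring_d above 0 m and horizontal distance between whorl and tray_card between 0.128 and 0.154 m) or (y of ring_a in the frame of ring_b above 0 m and y of ring_a in the frame of ring_c above 0 m and y of ring_a in the frame of ring_d below 0 m and horizontal distance between whorl and tray_card between 0.128 and 0.154 m) or (y of ring_a in the frame of ring_b below 0 m and y of ring_a in the frame of ring_c below 0 m and y of ring_a in the frame of ring_d above 0 m and horizontal distance between whorl and tray_card between 0.21 and 0.236 m) or (y of ring_a in the frame of ring_b below 0 m and y of ring_a in the frame of ring_c above 0 m and y of ring_a in the frame of ring_d below 0 m and horizontal distance between whorl and tray_card between 0.21 and 0.236 m) or (y of ring_a in the frame of ring_b above 0 m and y of ring_a in the frame of ring_c below 0 m and y of ring_a in the frame of ring_d below 0 m and horizontal distance between whorl and tray_card between 0.21 and 0.236 m) or (y of ring_a in the frame of ring_b below 0 m and y of ring_a in the frame of ring_c below 0 m and y of ring_a in the frame of ring_d below 0 m and horizontal distance between whorl and tray_card between 0.292 and 0.318 m)) and x of whorl in the frame of tray between -0.013 and 0.013 m and z of whorl in the frame of tray between 0 and 0.011 m and angle between each of whorl, pot, axe, weight's own z axis and vertical below 0.15 rad and linear speed of each of whorl, pot, axe, weight below 0.02 m/s and angular speed of each of whorl, pot, axe, weight below 0.2 rad/s and contact force between each of whorl, pot, axe, weight and the fingers below 0.05 N and ((y of ring_b in the frame of ring_a above 0 m and y of ring_b in the frame of ring_c above 0 m and y of ring_b in the frame of ring_d above 0 m and horizontal distance between pot and tray_card between 0.046 and 0.072 m) or (y of ring_b in the frame of ring_a below 0 m and y of ring_b in the frame of ring_c above 0 m and y of ring_b in the frame of ring_d above 0 m and horizontal distance between pot and tray_card between 0.128 and 0.154 m) or (y of ring_b in the frame of ring_a above 0 m and y of ring_b in the frame of ring_c below 0 m and y of ring_b in the frame of ring_d above 0 m and horizontal distance between pot and tray_card between 0.128 and 0.154 m) or (y of ring_b in the frame of ring_a above 0 m and y of ring_b in the frame of ring_c above 0 m and y of ring_b in the frame of ring_d below 0 m and horizontal distance between pot and tray_card between 0.128 and 0.154 m) or (y of ring_b in the frame of ring_a below 0 m and y of ring_b in the frame of ring_c below 0 m and y of ring_b in the frame of ring_d above 0 m and horizontal distance between pot and tray_card between 0.21 and 0.236 m) or (y of ring_b in the frame of ring_a below 0 m and y of ring_b in the frame of ring_c above 0 m and y of ring_b in the frame of ring_d below 0 m and horizontal distance between pot and tray_card between 0.21 and 0.236 m) or (y of ring_b in the frame of ring_a above 0 m and y of ring_b in the frame of ring_c below 0 m and y of ring_b in the frame of ring_d below 0 m and horizontal distance between pot and tray_card between 0.21 and 0.236 m) or (y of ring_b in the frame of ring_a below 0 m and y of ring_b in the frame of ring_c below 0 m and y of ring_b in the frame of ring_d below 0 m and horizontal distance between pot and tray_card between 0.292 and 0.318 m)) and x of pot in the frame of tray between -0.013 and 0.013 m and z of pot in the frame of tray between 0 and 0.011 m and ((y of ring_c in the frame of ring_a above 0 m and y of ring_c in the frame of ring_b above 0 m and y of ring_c in the frame of ring_d above 0 m and horizontal distance between axe and tray_card between 0.046 and 0.072 m) or (y of ring_c in the frame of ring_a below 0 m and y of ring_c in the frame of ring_b above 0 m and y of ring_c in the frame of ring_d above 0 m and horizontal distance between axe and tray_card between 0.128 and 0.154 m) or (y of ring_c in the frame of ring_a above 0 m and y of ring_c in the frame of ring_b below 0 m and y of ring_c in the frame of ring_d above 0 m and horizontal distance between axe and tray_card between 0.128 and 0.154 m) or (y of ring_c in the frame of ring_a above 0 m and y of ring_c in the frame of ring_b above 0 m and y of ring_c in the frame of ring_d below 0 m and horizontal distance between axe and tray_card between 0.128 and 0.154 m) or (y of ring_c in the frame of ring_a below 0 m and y of ring_c in the frame of ring_b below 0 m and y of ring_c in the frame of ring_d above 0 m and horizontal distance between axe and tray_card between 0.21 and 0.236 m) or (y of ring_c in the frame of ring_a below 0 m and y of ring_c in the frame of ring_b above 0 m and y of ring_c in the frame of ring_d below 0 m and horizontal distance between axe and tray_card between 0.21 and 0.236 m) or (y of ring_c in the frame of ring_a above 0 m and y of ring_c in the frame of ring_b below 0 m and y of ring_c in the frame of ring_d below 0 m and horizontal distance between axe and tray_card between 0.21 and 0.236 m) or (y of ring_c in the frame of ring_a below 0 m and y of ring_c in the frame of ring_b below 0 m and y of ring_c in the frame of ring_d below 0 m and horizontal distance between axe and tray_card between 0.292 and 0.318 m)) and x of axe in the frame of tray between -0.013 and 0.013 m and z of axe in the frame of tray between 0 and 0.011 m and ((y of ring_d in the frame of ring_a above 0 m and y of ring_d in the frame of ring_b above 0 m and y of ring_d in the frame of ring_c above 0 m and horizontal distance between weight and tray_card between 0.046 and 0.072 m) or (y of ring_d in the frame of ring_a below 0 m and y of ring_d in the frame of ring_b above 0 m and y of ring_d in the frame of ring_c above 0 m and horizontal distance between weight and tray_card between 0.128 and 0.154 m) or (y of ring_d in the frame of ring_a above 0 m and y of ring_d in the frame of ring_b below 0 m and y of ring_d in the frame of ring_c above 0 m and horizontal distance between weight and tray_card between 0.128 and 0.154 m) or (y of ring_d in the frame of ring_a above 0 m and y of ring_d in the frame of ring_b above 0 m and y of ring_d in the frame of ring_c below 0 m and horizontal distance between weight and tray_card between 0.128 and 0.154 m) or (y of ring_d in the frame of ring_a below 0 m and y of ring_d in the frame of ring_b below 0 m and y of ring_d in the frame of ring_c above 0 m and horizontal distance between weight and tray_card between 0.21 and 0.236 m) or (y of ring_d in the frame of ring_a below 0 m and y of ring_d in the frame of ring_b above 0 m and y of ring_d in the frame of ring_c below 0 m and horizontal distance between weight and tray_card between 0.21 and 0.236 m) or (y of ring_d in the frame of ring_a above 0 m and y of ring_d in the frame of ring_b below 0 m and y of ring_d in the frame of ring_c below 0 m and horizontal distance between weight and tray_card between 0.21 and 0.236 m) or (y of ring_d in the frame of ring_a below 0 m and y of ring_d in the frame of ring_b below 0 m and y of ring_d in the frame of ring_c below 0 m and horizontal distance between weight and tray_card between 0.292 and 0.318 m)) and x of weight in the frame of tray between -0.013 and 0.013 m and z of weight in the frame of tray between 0 and 0.011 m); the robot touches nothing.
It fails at once if the spindle whorl is dropped: it falls free from more than about 25 mm (linear speed of whorl above 0.7 m/s and contact force between whorl and the fingers below 0.02 N).
It fails at once if the small pot is dropped: it falls free from more than about 25 mm (linear speed of pot above 0.7 m/s and contact force between pot and the fingers below 0.02 N).
It fails at once if the stone axe is dropped: it falls free from more than about 25 mm (linear speed of axe above 0.7 m/s and contact force between axe and the fingers below 0.02 N).
It fails at once if the loom weight is dropped: it falls free from more than about 25 mm (linear speed of weight above 0.7 m/s and contact force between weight and the fingers below 0.02 N).
It also fails if it takes over 99 s, if anything falls off the work surface, if the arm or the gripper's body presses on something with over 40 N, if the wrist force passes 120 N, or if a joint passes its speed limit or range.

## Working session

There is one attempt and no reset: what is moved stays moved. The work goes in short steps, Python scripts to look and compute and a tool call to move; the robot and the scene stay as the last step left them, time stands still between calls to the robot, and variables do not carry over. Pictures are saved under pics/ and viewed, at most 14 in all, crops included, and the job is handed in when it is done.

Besides the shell and the picture viewer there is one more tool, called after ">>>" as a command line: name --argument value ..., lists and objects as JSON in quotes. servo_tool: Moves the arm, as the interface text tells. Shift numbers are shares of 30 mm and turn numbers shares of 0.1 rad, none past 1 either way. Its arguments: {"type":"object","properties":{"plan":{"type":"array","items":{"type":"object","properties":{"x":{"type":"number"},"y":{"type":"number"},"z":{"type":"number"},"wx":{"type":"number"},"wy":{"type":"number"},"wz":{"type":"number"}}}},"gripper":{"type":"number"}},"required":["plan"]}

```bash
ls; mkdir -p pics; python3 - <<'E'
from bench import bot
import cv2
s=bot.get_state();print(s['time'],s['tool_pos'],s['tool_rot'],s['finger_gap'],bot.grasp_offset)
for n in('top','scene'):
    c=bot.camera_info(n);print(n,c)
    cv2.imwrite(f'pics/{n}0.png',cv2.resize(bot.grab_frame(n),(800,600),interpolation=cv2.INTER_CUBIC))
E
```

```text
pics
0.0 [223.19158248 529.71364702 403.78906873] [ 1.98081162e-01  9.80185188e-01 -8.72209688e-04 -2.99110697e-04] 85.5483631852235 154.70000000000002
top {'K': array([[429.43136328,   0.        , 251.27614114],
       [  0.        , 429.43136328, 191.15610042],
       [  0.        ,   0.        ,   1.        ]]), 'eye': array([459.6273196 ,  24.59121855, 943.38166707]), 'orientation': array([-0.70105772,  0.70825216, -0.06115412,  0.05618831])}
scene {'K': array([[402.35169463,   0.        , 257.54037962],
       [  0.        , 402.35169463, 190.20575281],
       [  0.        ,   0.        ,   1.        ]]), 'eye': array([979.38914106, 537.81893567, 609.56331622]), 'orientation': array([ 0.27636735,  0.86714752, -0.39310519, -0.13093726])}
```

View pics/top0.png

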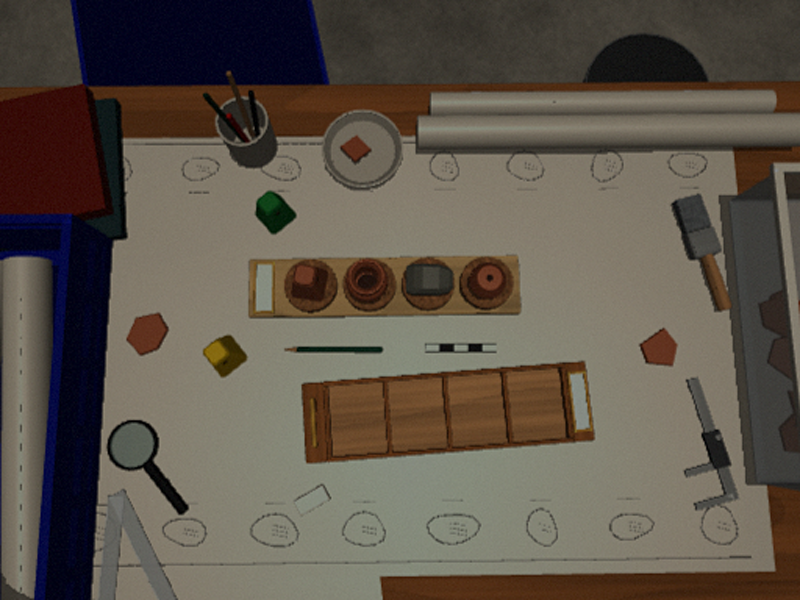

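View pics/scene0.png

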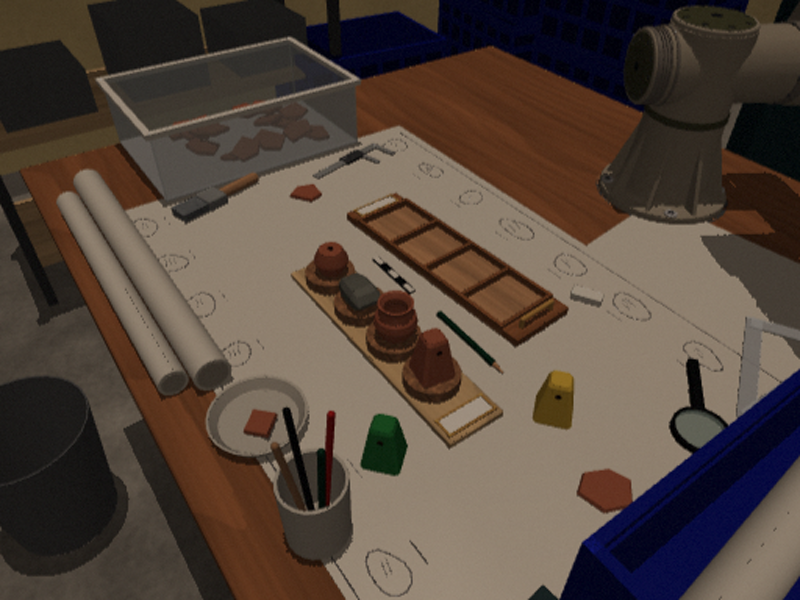

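The top view shows, from the board's card (left, 263,287): weight (310,283), pot (368,283), axe (428,280), whorl (488,280). The tray's card is at the right (580,400), so the order runs right to left. Next I'll take an enlarged crop for precise pixels.

```bash
python3 - <<'E'
from bench import bot
import cv2,numpy as np
im=bot.grab_frame('top');cv2.imwrite('pics/raw_top.png',im)
c=im[155:305,155:385]
c=cv2.convertScaleAbs(c,alpha=1.8)
c=cv2.resize(c,(782,510),interpolation=cv2.INTER_CUBIC) #3.4x
for k in range(0,230,20):
    cv2.line(c,(int(k*3.4),0),(int(k*3.4),6),(0,255,0),1);cv2.putText(c,str(155+k),(int(k*3.4),16),0,.35,(0,255,0),1)
for k in range(0,150,20):
    cv2.line(c,(0,int(k*3.4)),(6,int(k*3.4)),(0,255,0),1);cv2.putText(c,str(155+k),(8,int(k*3.4)+4),0,.35,(0,255,0),1)
cv2.imwrite('pics/crop0.png',c)
im=bot.grab_frame('scene');cv2.imwrite('pics/raw_scene.png',im)
c=cv2.convertScaleAbs(im[120:300,170:370],alpha=1.8);cv2.imwrite('pics/crop1.png',cv2.resize(c,None,fx=3.3,fy=3.3,interpolation=cv2.INTER_CUBIC))
E
```

```text
(no output)
```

View pics/crop0.png

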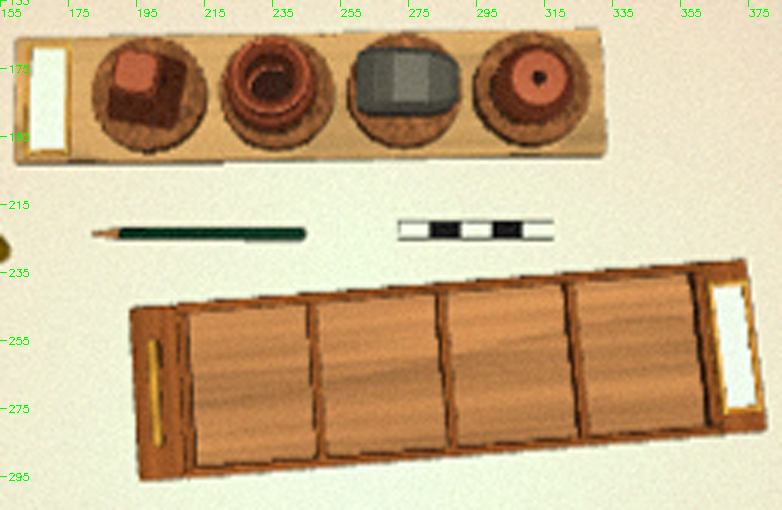

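View pics/crop1.png

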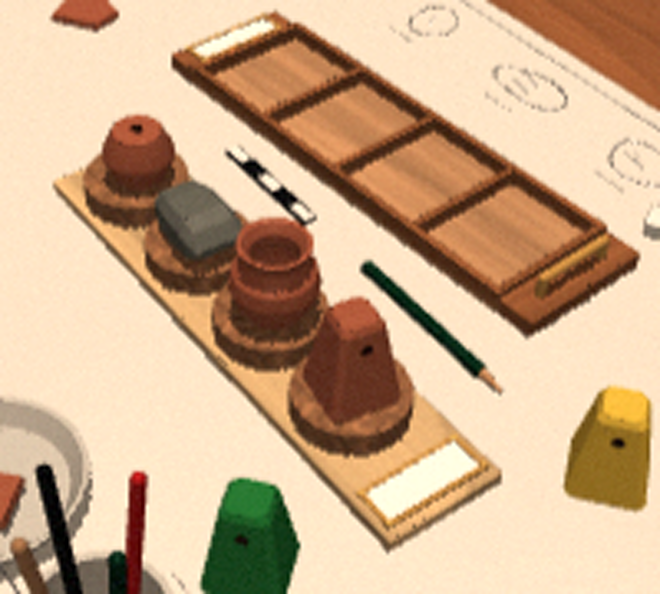

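The crop gives these positions: tops at weight (135,70), pot mouth (269,80), axe (408,82) and whorl (540,77), all upright. The tray's outer corners are at (131,309), (745,260), (767,430) and (141,479). I'll now convert these to world coordinates.

```bash
cat > h.py <<'E'
from bench import bot
import numpy as np
from scipy.spatial.transform import Rotation as R
def w(name,u,v,z):
    c=bot.camera_info(name);d=R.from_quat(c['orientation']).apply(np.linalg.solve(c['K'],[u,v,1]));e=np.array(c['eye'])
    return e+d*(z-e[2])/d[2]
def t(x,y,z): return w('top',(x+.5)/3.4-.5+155,(y+.5)/3.4-.5+155,z)
def s(x,y,z): return w('scene',(x+.5)/3.3-.5+170,(y+.5)/3.3-.5+120,z)
E
python3 - <<'E'
from h import *
np.set_printoptions(precision=1,suppress=True)
for n,p,z in[('weight',(135,70),90),('pot',(269,80),84),('axe',(408,82),58),('whorl',(540,77),68)]:print(n,t(*p,z)[:2])
print('weight top edges',[t(*p,90)[:2] for p in((118,52),(158,56),(152,92),(112,88))])
print('weight base',[t(*p,28)[:2] for p in((108,121),(176,128),(187,55))])
print('axe ends',t(356,82,45)[:2],t(460,82,45)[:2],t(408,47,52)[:2],t(408,117,40)[:2])
print('rings',[t(*p,28)[:2] for p in((149,95),(276,94),(404,92),(530,90))])
print('scene',s(137,128,68)[:2],s(275,245,84)[:2],s(355,315,90)[:2],s(200,205,58)[:2])
c=np.array([t(*p,14)[:2] for p in((131,309),(745,260),(767,430),(141,479))]);print('tray',c)
m=c.mean(0);r=(c[1]+c[2]-c[0]-c[3])/2;L=np.linalg.norm(r);r/=L;print(m,L,r,np.arctan2(r[1],r[0]))
# card-most interior corners, walls top z=18
for k in range(4):print(k+1,m+r*(123-82*k))
print('partitions',[(t(*a,18)[:2]+t(*b,18)[:2])/2 for a,b in(((313,300),(322,460)),((441,293),(452,449)),((571,283),(581,440)))])
E
```

```text
weight [636.5 132.8]
pot [630.9  53.2]
axe [634.  -31.8]
whorl [ 634.4 -112.1]
weight top edges [array([647.6, 143. ]), array([644.9, 119.2]), array([623.1, 122.5]), array([625.7, 146.3])]
weight base [array([616.5, 157.4]), array([611.5, 114.2]), array([658.9, 107.5])]
axe ends [636.9  -0.1] [636.2 -65.3] [657.4 -32.7] [615.1 -32.6]
rings [array([633. , 131.5]), array([632.9,  50.6]), array([633.4, -31.1]), array([ 633.9, -111.6])]
scene [ 635.  -113.1] [637.5  53.9] [638.7 133. ] [637.9 -29.8]
tray [[ 498.3  143.2]
 [ 525.2 -247. ]
 [ 419.1 -254.6]
 [ 393.6  135.8]]
[459.  -55.6] 391.1773700415695 [ 0.1 -1. ] -1.5038337016618515
1 [ 467.3 -178.4]
2 [461.8 -96.6]
3 [456.3 -14.7]
4 [450.8  67.1]
partitions [array([453.3,  25.9]), array([458. , -54.8]), array([ 463. , -136.1])]
```

>>> servo_tool --plan '[{"wz":1,"z":0.3},{"wz":1,"z":0.3},{"wz":1,"z":0.3},{"wz":1,"z":0.3},{"wz":1,"z":0.3},{"wz":1,"z":0.3},{"wz":1,"z":0.3},{"wz":1,"z":0.3},{"wz":1,"z":0.3},{"wz":1,"z":0.3},{"wz":0.9,"z":0.3},{"wz":1,"z":0.3}]' --gripper 0

```text
invalid input at $.plan[0]: expected keys x, y, z, wx, wy, wz
```

All six keys are required in every row.

>>> servo_tool --plan '[{"x":0,"y":0,"z":0.3,"wx":0,"wy":0,"wz":1},{"x":0,"y":0,"z":0.3,"wx":0,"wy":0,"wz":1},{"x":0,"y":0,"z":0.3,"wx":0,"wy":0,"wz":1},{"x":0,"y":0,"z":0.3,"wx":0,"wy":0,"wz":1},{"x":0,"y":0,"z":0.3,"wx":0,"wy":0,"wz":1},{"x":0,"y":0,"z":0.3,"wx":0,"wy":0,"wz":1},{"x":0,"y":0,"z":0.3,"wx":0,"wy":0,"wz":1},{"x":0,"y":0,"z":0.3,"wx":0,"wy":0,"wz":1},{"x":0,"y":0,"z":0.3,"wx":0,"wy":0,"wz":1},{"x":0,"y":0,"z":0.3,"wx":0,"wy":0,"wz":1},{"x":0,"y":0,"z":0.3,"wx":0,"wy":0,"wz":1},{"x":0,"y":0,"z":0.3,"wx":0,"wy":0,"wz":1}]' --gripper 0

```text
time: 1.2
tool_pos: [223.2, 529.8, 296.1]
tool_rot: [0.719, 0.695, -0.0, 0.0]
wrist_force: [0.2, 0.3, -0.1]
finger_gap: 85.4
finger_force: 0.0
```

```bash
cat >> h.py <<'E'
def go(x,y,gz,h):
    "shares (tool axes) from here to grasp point x,y,gz and y-axis heading h"
    st=bot.get_state();r=R.from_quat(st['tool_rot']);M=r.as_matrix()
    hd=np.arctan2(M[1,1],M[0,1]);d=np.array([x,y,gz+bot.grasp_offset])-st['tool_pos']
    print('t',round(st['time'],2),'pos',np.round(st['tool_pos'],1),'grasp z',round(st['tool_pos'][2]-bot.grasp_offset,1),'off',bot.grasp_offset,'gap',round(st['finger_gap'],1),'F',np.round(st['wrist_force'],1),round(float(st['finger_force']),1),'head',round(hd,3),'tilt',np.round(M[:2,2],4))
    print('shares xyz',np.round(M.T@d/30,2),'wz',round((hd-h)/.1,2))
E
python3 -c "
from h import *
go(636.5,132.8,125,-.125)"
```

```text
t 1.2 pos [223.2 529.8 296.1] grasp z 141.4 off 154.70000000000002 gap 85.4 F [ 0.2  0.3 -0.1] 0.0 head -0.033 tilt [-0.0002 -0.0003]
shares xyz [-12.77  14.2    0.55] wz 0.92
```

>>> servo_tool --plan '[{"x":0,"y":0,"z":-1,"wx":0,"wy":0,"wz":0.9},{"x":0,"y":0,"z":-1,"wx":0,"wy":0,"wz":0},{"x":0,"y":0,"z":-1,"wx":0,"wy":0,"wz":0},{"x":-0.7,"y":0.8,"z":0,"wx":0,"wy":0,"wz":0},{"x":-0.7,"y":0.8,"z":0,"wx":0,"wy":0,"wz":0},{"x":-0.7,"y":0.8,"z":0,"wx":0,"wy":0,"wz":0},{"x":-0.7,"y":0.8,"z":0,"wx":0,"wy":0,"wz":0},{"x":-0.7,"y":0.8,"z":0,"wx":0,"wy":0,"wz":0},{"x":-0.7,"y":0.8,"z":0,"wx":0,"wy":0,"wz":0},{"x":-0.7,"y":0.8,"z":0,"wx":0,"wy":0,"wz":0},{"x":-0.7,"y":0.8,"z":0,"wx":0,"wy":0,"wz":0},{"x":-0.7,"y":0.8,"z":0,"wx":0,"wy":0,"wz":0}]'

```text
time: 2.2
tool_pos: [416.3, 315.4, 386.7]
tool_rot: [0.748, 0.664, -0.0, -0.0]
wrist_force: [0.5, -0.3, -0.1]
finger_gap: 85.2
finger_force: 0.0
```

>>> servo_tool --plan '[{"x":-0.8,"y":0.6,"z":0,"wx":0,"wy":0,"wz":0},{"x":-0.8,"y":0.6,"z":0,"wx":0,"wy":0,"wz":0},{"x":-0.8,"y":0.6,"z":0,"wx":0,"wy":0,"wz":0},{"x":-0.8,"y":0.6,"z":0,"wx":0,"wy":0,"wz":0},{"x":-0.8,"y":0.6,"z":0,"wx":0,"wy":0,"wz":0},{"x":-0.6,"y":0.6,"z":0.2,"wx":0,"wy":0,"wz":0},{"x":-0.6,"y":0.6,"z":0.5,"wx":0,"wy":0,"wz":0},{"x":-0.3,"y":0.4,"z":0.8,"wx":0,"wy":0,"wz":0},{"x":0,"y":0,"z":0.5,"wx":0,"wy":0,"wz":0},{"x":0,"y":0,"z":0,"wx":0,"wy":0,"wz":0}]'

```text
time: 3.03
tool_pos: [532.5, 135.5, 323.0]
tool_rot: [0.748, 0.663, -0.003, -0.002]
wrist_force: [-1.0, -0.9, -0.3]
finger_gap: 85.8
finger_force: 0.0
```

```bash
python3 - <<'E'
from h import *;import cv2
go(636.5,132.8,60,-.125)
im=bot.grab_frame('scene')
c=cv2.convertScaleAbs(im[40:310,120:400],alpha=1.8);cv2.imwrite('pics/c2.png',cv2.resize(c,None,fx=2.2,fy=2.2,interpolation=cv2.INTER_CUBIC))
E
```

```text
t 3.03 pos [532.5 135.5 323. ] grasp z 168.3 off 154.70000000000002 gap 85.8 F [-1.  -0.9 -0.3] 0.0 head -0.12 tilt [-0.0064 -0.0005]
shares xyz [0.33 3.48 3.59] wz 0.05
```

View pics/c2.png

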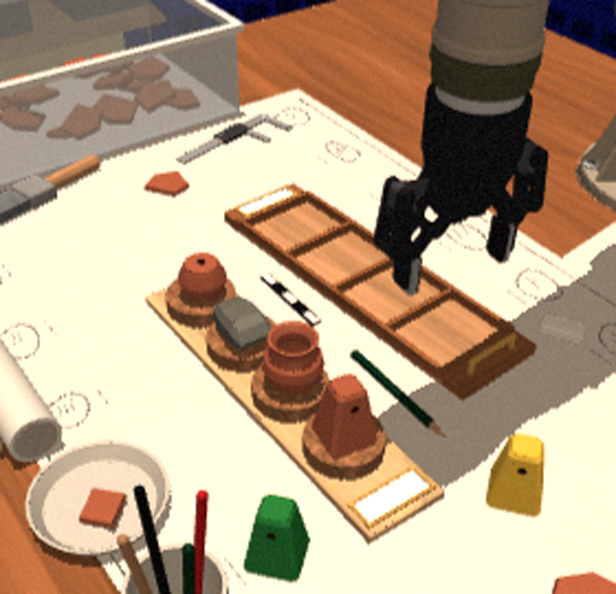

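The gripper hangs open over the tray's pull end at about (460,210) and nothing is disturbed. I'll go over the weight and keep the height for now.

>>> servo_tool --plan '[{"x":0.1,"y":0.7,"z":0.2,"wx":0,"wy":0,"wz":0},{"x":0.1,"y":0.7,"z":0.2,"wx":0,"wy":0,"wz":0},{"x":0.1,"y":0.7,"z":0.2,"wx":0,"wy":0,"wz":0},{"x":0,"y":0.7,"z":0.2,"wx":0,"wy":0,"wz":0},{"x":0,"y":0.7,"z":0.2,"wx":0,"wy":0,"wz":0},{"x":0,"y":0,"z":0.2,"wx":0,"wy":0,"wz":0},{"x":0,"y":0,"z":0,"wx":0,"wy":0,"wz":0}]'

```text
time: 3.67
tool_pos: [638.7, 133.7, 290.2]
tool_rot: [0.747, 0.664, -0.0, -0.0]
wrist_force: [-0.8, 0.0, -0.3]
finger_gap: 85.5
finger_force: 0.0
```

```bash
python3 -c "
from h import *
go(636.5,132.8,58,-.125)"
```

```text
t 3.67 pos [638.7 133.7 290.2] grasp z 135.5 off 154.70000000000002 gap 85.5 F [-0.8  0.  -0.3] 0.0 head -0.117 tilt [-0.0009  0.0001]
shares xyz [-0.04 -0.07  2.58] wz 0.08
```

>>> servo_tool --plan '[{"x":0,"y":-0.1,"z":0.5,"wx":0,"wy":0,"wz":0},{"x":0,"y":0,"z":0.5,"wx":0,"wy":0,"wz":0},{"x":0,"y":0,"z":0.5,"wx":0,"wy":0,"wz":0},{"x":0,"y":0,"z":0.5,"wx":0,"wy":0,"wz":0},{"x":0,"y":0,"z":0.4,"wx":0,"wy":0,"wz":0},{"x":0,"y":0,"z":0.2,"wx":0,"wy":0,"wz":0},{"x":0,"y":0,"z":0,"wx":0,"wy":0,"wz":0}]'

```text
time: 4.25
tool_pos: [634.4, 133.9, 211.8]
tool_rot: [0.747, 0.664, -0.001, -0.001]
wrist_force: [0.4, 0.7, 0.2]
finger_gap: 85.4
finger_force: 0.0
```

>>> servo_tool --plan '[{"x":0,"y":0,"z":0,"wx":0,"wy":0,"wz":0},{"x":0,"y":0,"z":0,"wx":0,"wy":0,"wz":0},{"x":0,"y":0,"z":0,"wx":0,"wy":0,"wz":0},{"x":0,"y":0,"z":0,"wx":0,"wy":0,"wz":0},{"x":0,"y":0,"z":0,"wx":0,"wy":0,"wz":0},{"x":0,"y":0,"z":0,"wx":0,"wy":0,"wz":0},{"x":0,"y":0,"z":0,"wx":0,"wy":0,"wz":0},{"x":0,"y":0,"z":0,"wx":0,"wy":0,"wz":0}]' --gripper 1

```text
time: 4.92
tool_pos: [636.2, 133.7, 214.4]
tool_rot: [0.748, 0.664, 0.001, 0.001]
wrist_force: [0.2, 0.2, 5.4]
finger_gap: 39.1
finger_force: 59.7
```

```bash
python3 - <<'E'
from h import *;import cv2
go(636.5,132.8,58,-.125)
im=bot.grab_frame('scene')
c=cv2.convertScaleAbs(im[120:310,150:350],alpha=1.8);cv2.imwrite('pics/c3.png',cv2.resize(c,None,fx=3,fy=3,interpolation=cv2.INTER_CUBIC))
E
```

```text
t 4.92 pos [636.2 133.7 214.4] grasp z 59.7 off 154.70000000000002 gap 39.1 F [0.2 0.2 5.4] 59.7 head -0.118 tilt [0.003  0.0004]
shares xyz [-0.03  0.01  0.06] wz 0.07
```

View pics/c3.png

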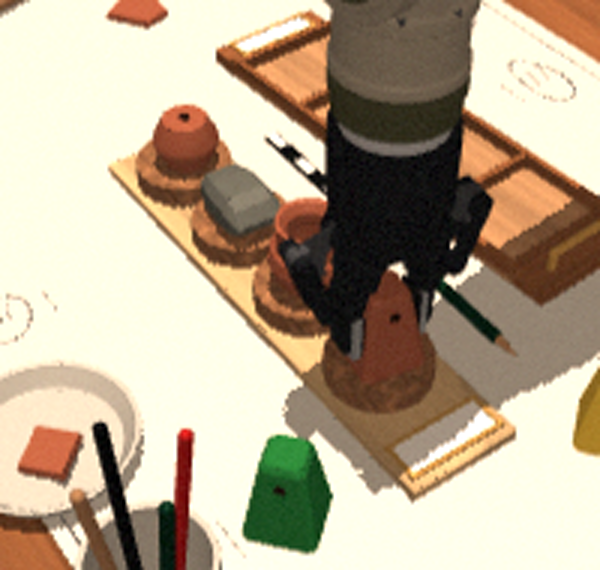

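The weight is gripped at a 39 mm gap, upright on its ring at about (385,350). I'll lift it and carry it to compartment 1.

>>> servo_tool --plan '[{"x":0,"y":0,"z":-0.3,"wx":0,"wy":0,"wz":0},{"x":0,"y":0,"z":-0.7,"wx":0,"wy":0,"wz":0},{"x":0,"y":-0.2,"z":-0.7,"wx":0,"wy":0,"wz":0},{"x":0,"y":-0.7,"z":-0.3,"wx":0,"wy":0,"wz":0},{"x":0,"y":-1,"z":0,"wx":0,"wy":0,"wz":-0.6},{"x":0,"y":-1,"z":0,"wx":0,"wy":0,"wz":-0.6},{"x":-0.5,"y":-0.7,"z":0,"wx":0,"wy":0,"wz":-0.6},{"x":-0.9,"y":-0.2,"z":0,"wx":0,"wy":0,"wz":0},{"x":-0.9,"y":-0.2,"z":0,"wx":0,"wy":0,"wz":0},{"x":-0.9,"y":-0.2,"z":0,"wx":0,"wy":0,"wz":0},{"x":-0.9,"y":-0.2,"z":0,"wx":0,"wy":0,"wz":0},{"x":-0.9,"y":-0.2,"z":0,"wx":0,"wy":0,"wz":0}]'

```text
time: 5.97
tool_pos: [505.9, -10.6, 273.2]
tool_rot: [0.685, 0.729, 0.0, 0.0]
wrist_force: [-0.3, 0.2, -1.5]
finger_gap: 39.5
finger_force: 59.4
```

>>> servo_tool --plan '[{"x":-0.9,"y":-0.2,"z":0,"wx":0,"wy":0,"wz":0},{"x":-0.9,"y":-0.2,"z":0,"wx":0,"wy":0,"wz":0},{"x":-0.9,"y":-0.2,"z":0,"wx":0,"wy":0,"wz":0},{"x":-0.9,"y":-0.2,"z":0,"wx":0,"wy":0,"wz":0},{"x":-0.6,"y":-0.1,"z":0,"wx":0,"wy":0,"wz":0},{"x":-0.3,"y":-0.1,"z":0,"wx":0,"wy":0,"wz":0},{"x":0,"y":0,"z":0,"wx":0,"wy":0,"wz":0}]'

```text
time: 6.55
tool_pos: [484.5, -147.7, 273.0]
tool_rot: [0.686, 0.728, -0.0, 0.0]
wrist_force: [0.3, -0.1, -1.0]
finger_gap: 39.3
finger_force: 59.4
```

```bash
python3 -c "
from h import *
go(467.3,-178.4,37.7,.067)"
```

```text
t 6.55 pos [ 484.5 -147.7  273. ] grasp z 118.3 off 154.70000000000002 gap 39.3 F [ 0.3 -0.1 -1. ] 59.4 head 0.059 tilt [ 0.0002 -0.0003]
shares xyz [-0.99 -0.63  2.69] wz -0.08
```

>>> servo_tool --plan '[{"x":-0.5,"y":-0.3,"z":0,"wx":0,"wy":0,"wz":0},{"x":-0.5,"y":-0.3,"z":0,"wx":0,"wy":0,"wz":0},{"x":0,"y":0,"z":0.6,"wx":0,"wy":0,"wz":0},{"x":0,"y":0,"z":0.6,"wx":0,"wy":0,"wz":0},{"x":0,"y":0,"z":0.6,"wx":0,"wy":0,"wz":0},{"x":0,"y":0,"z":0.5,"wx":0,"wy":0,"wz":0},{"x":0,"y":0,"z":0.2,"wx":0,"wy":0,"wz":0},{"x":0,"y":0,"z":0,"wx":0,"wy":0,"wz":0}]'

```text
time: 7.22
tool_pos: [468.1, -175.7, 196.3]
tool_rot: [0.684, 0.729, -0.0, -0.002]
wrist_force: [-0.3, 0.0, -1.3]
finger_gap: 39.3
finger_force: 59.4
```

```bash
python3 - <<'E'
from h import *;import cv2
go(467.3,-178.4,37.7,.067)
im=bot.grab_frame('scene')
c=cv2.convertScaleAbs(im[90:290,170:370],alpha=1.8);cv2.imwrite('pics/c4.png',cv2.resize(c,None,fx=3,fy=3,interpolation=cv2.INTER_CUBIC))
E
```

```text
t 7.22 pos [ 468.1 -175.7  196.3] grasp z 41.6 off 154.70000000000002 gap 39.3 F [-0.3  0.  -1.3] 59.4 head 0.063 tilt [-0.003   0.0022]
shares xyz [-0.09 -0.03  0.13] wz -0.04
```

View pics/c4.png

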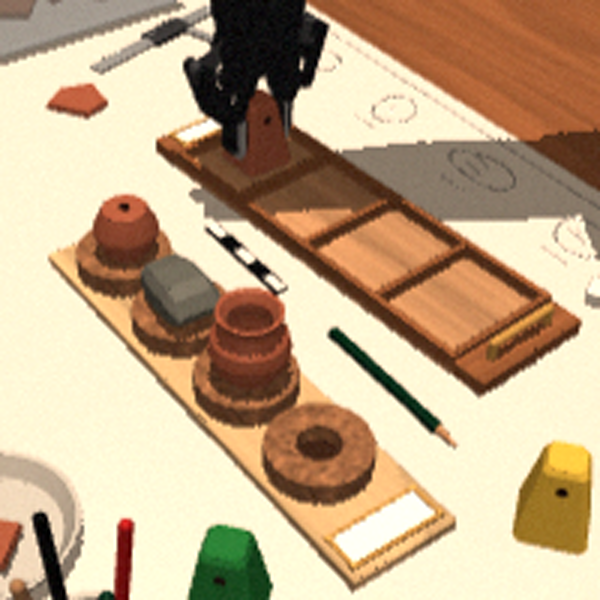

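The weight hangs upright inside compartment 1 (260,150). I'll lower it gently.

>>> servo_tool --plan '[{"x":-0.08,"y":0,"z":0.07,"wx":0,"wy":0,"wz":0},{"x":0,"y":0,"z":0.05,"wx":0,"wy":0,"wz":0},{"x":0,"y":0,"z":0.03,"wx":0,"wy":0,"wz":0},{"x":0,"y":0,"z":0,"wx":0,"wy":0,"wz":0},{"x":0,"y":0,"z":0,"wx":0,"wy":0,"wz":0}]'

```text
time: 7.68
tool_pos: [469.0, -179.7, 193.6]
tool_rot: [0.685, 0.729, 0.0, 0.0]
wrist_force: [1.0, -0.4, -0.9]
finger_gap: 39.1
finger_force: 59.4
```

>>> servo_tool --plan '[{"x":0,"y":-0.03,"z":0.04,"wx":0,"wy":0,"wz":0},{"x":0,"y":0,"z":0.04,"wx":0,"wy":0,"wz":0},{"x":0,"y":0,"z":0,"wx":0,"wy":0,"wz":0},{"x":0,"y":0,"z":0,"wx":0,"wy":0,"wz":0}]'

```text
time: 8.02
tool_pos: [468.2, -179.8, 192.3]
tool_rot: [0.685, 0.729, 0.0, 0.001]
wrist_force: [-3.5, 1.0, 11.3]
finger_gap: 39.2
finger_force: 61.5
```

>>> servo_tool --plan '[{"x":0,"y":0,"z":-0.04,"wx":0,"wy":0,"wz":0},{"x":0,"y":0,"z":0,"wx":0,"wy":0,"wz":0},{"x":0,"y":0,"z":0,"wx":0,"wy":0,"wz":0},{"x":0,"y":0,"z":0,"wx":0,"wy":0,"wz":0},{"x":0,"y":0,"z":0,"wx":0,"wy":0,"wz":0}]' --gripper 0.35

```text
time: 8.43
tool_pos: [467.9, -179.7, 191.8]
tool_rot: [0.685, 0.729, 0.0, -0.0]
wrist_force: [-0.4, 0.1, 0.3]
finger_gap: 55.5
finger_force: 0.0
```

>>> servo_tool --plan '[{"x":0,"y":0,"z":-0.4,"wx":0,"wy":0,"wz":0},{"x":0,"y":0,"z":-0.9,"wx":0,"wy":0,"wz":0},{"x":0,"y":0,"z":-1,"wx":0,"wy":0,"wz":0},{"x":0,"y":0,"z":-0.8,"wx":0,"wy":0,"wz":0.7},{"x":0.3,"y":0.6,"z":0,"wx":0,"wy":0,"wz":0},{"x":0.4,"y":0.9,"z":0,"wx":0,"wy":0,"wz":0},{"x":0.4,"y":0.9,"z":0,"wx":0,"wy":0,"wz":0},{"x":0.4,"y":0.9,"z":0,"wx":0,"wy":0,"wz":0},{"x":0.4,"y":0.9,"z":0,"wx":0,"wy":0,"wz":0},{"x":0.3,"y":0.8,"z":0,"wx":0,"wy":0,"wz":0},{"x":0.1,"y":0.5,"z":0,"wx":0,"wy":0,"wz":0},{"x":0,"y":0,"z":0,"wx":0,"wy":0,"wz":0}]' --gripper 0.35

```text
time: 9.43
tool_pos: [636.1, -111.0, 284.2]
tool_rot: [0.709, 0.705, 0.001, 0.001]
wrist_force: [0.2, -0.3, -1.0]
finger_gap: 55.6
finger_force: 0.0
```

```bash
python3 -c "
from h import *
go(634.4,-112.3,50,0)"
```

```text
t 9.43 pos [ 636.1 -111.   284.2] grasp z 129.5 off 154.70000000000002 gap 55.6 F [ 0.2 -0.3 -1. ] 0.0 head -0.006 tilt [0.0015 0.    ]
shares xyz [-0.04 -0.06  2.65] wz -0.06
```

>>> servo_tool --plan '[{"x":-0.04,"y":-0.06,"z":0,"wx":0,"wy":0,"wz":0},{"x":0,"y":0,"z":0.2,"wx":0,"wy":0,"wz":0},{"x":0,"y":0,"z":0.5,"wx":0,"wy":0,"wz":0},{"x":0,"y":0,"z":0.6,"wx":0,"wy":0,"wz":0},{"x":0,"y":0,"z":0.6,"wx":0,"wy":0,"wz":0},{"x":0,"y":0,"z":0.5,"wx":0,"wy":0,"wz":0},{"x":0,"y":0,"z":0.2,"wx":0,"wy":0,"wz":0},{"x":0,"y":0,"z":0,"wx":0,"wy":0,"wz":0}]' --gripper 0

```text
time: 10.1
tool_pos: [629.8, -113.4, 205.0]
tool_rot: [0.71, 0.704, -0.001, -0.002]
wrist_force: [-0.1, 0.6, -0.5]
finger_gap: 85.4
finger_force: 0.0
```

>>> servo_tool --plan '[{"x":0,"y":0,"z":0,"wx":0,"wy":0,"wz":0},{"x":0,"y":0,"z":0,"wx":0,"wy":0,"wz":0},{"x":0,"y":0,"z":0,"wx":0,"wy":0,"wz":0},{"x":0,"y":0,"z":0,"wx":0,"wy":0,"wz":0},{"x":0,"y":0,"z":0,"wx":0,"wy":0,"wz":0},{"x":0,"y":0,"z":0,"wx":0,"wy":0,"wz":0},{"x":0,"y":0,"z":0,"wx":0,"wy":0,"wz":0},{"x":0,"y":0,"z":0,"wx":0,"wy":0,"wz":0}]' --gripper 1

```text
time: 10.77
tool_pos: [632.4, -113.4, 209.0]
tool_rot: [0.71, 0.704, 0.001, 0.002]
wrist_force: [-1.2, 0.0, 6.5]
finger_gap: 47.1
finger_force: 61.9
```

```bash
python3 - <<'E'
from h import *;import cv2
go(450.8,67.1,28,.067)
im=bot.grab_frame('scene')
c=cv2.convertScaleAbs(im[60:260,130:330],alpha=1.8);cv2.imwrite('pics/c5.png',cv2.resize(c,None,fx=3,fy=3,interpolation=cv2.INTER_CUBIC))
E
```

```text
t 10.77 pos [ 632.4 -113.4  209. ] grasp z 54.3 off 154.70000000000002 gap 47.1 F [-1.2  0.   6.5] 61.9 head -0.008 tilt [ 0.0031 -0.0012]
shares xyz [ 5.97 -6.1   0.85] wz -0.75
```

View pics/c5.png

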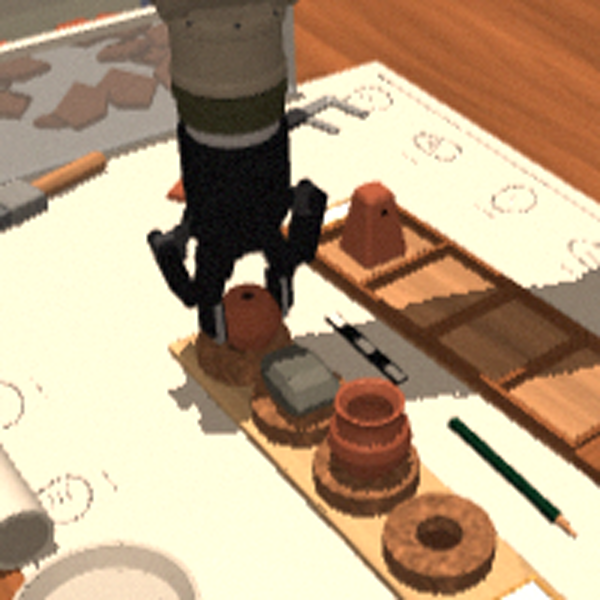

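The grip is at 47 mm, above the whorl's waist, and the tool was pushed up a little. I'll regrip about 6 mm lower so the pads span the waist.

>>> servo_tool --plan '[{"x":0,"y":0,"z":0,"wx":0,"wy":0,"wz":0},{"x":0,"y":0,"z":0,"wx":0,"wy":0,"wz":0},{"x":0,"y":0,"z":0,"wx":0,"wy":0,"wz":0},{"x":0.03,"y":0.03,"z":0.1,"wx":0,"wy":0,"wz":0},{"x":0,"y":0,"z":0.1,"wx":0,"wy":0,"wz":0},{"x":0,"y":0,"z":0,"wx":0,"wy":0,"wz":0},{"x":0,"y":0,"z":0,"wx":0,"wy":0,"wz":0},{"x":0,"y":0,"z":0,"wx":0,"wy":0,"wz":0}]' --gripper 0.2

```text
time: 11.48
tool_pos: [632.6, -112.2, 200.7]
tool_rot: [0.71, 0.704, -0.0, -0.0]
wrist_force: [-0.5, 1.0, -0.3]
finger_gap: 68.5
finger_force: 0.0
```

>>> servo_tool --plan '[{"x":0,"y":0,"z":0,"wx":0,"wy":0,"wz":0},{"x":0,"y":0,"z":0,"wx":0,"wy":0,"wz":0},{"x":0,"y":0,"z":0,"wx":0,"wy":0,"wz":0},{"x":0,"y":0,"z":0,"wx":0,"wy":0,"wz":0},{"x":0,"y":0,"z":0,"wx":0,"wy":0,"wz":0},{"x":0,"y":0,"z":0,"wx":0,"wy":0,"wz":0}]' --gripper 1

```text
time: 11.98
tool_pos: [632.8, -112.4, 201.5]
tool_rot: [0.71, 0.704, 0.0, 0.0]
wrist_force: [-0.1, -0.7, 3.7]
finger_gap: 47.3
finger_force: 61.9
```

>>> servo_tool --plan '[{"x":0,"y":0,"z":-0.3,"wx":0,"wy":0,"wz":0},{"x":0,"y":0,"z":-0.7,"wx":0,"wy":0,"wz":0},{"x":0,"y":-0.2,"z":-0.7,"wx":0,"wy":0,"wz":0},{"x":0,"y":-0.7,"z":-0.2,"wx":0,"wy":0,"wz":0},{"x":0.3,"y":-0.9,"z":0,"wx":0,"wy":0,"wz":-0.4},{"x":0.6,"y":-0.7,"z":0,"wx":0,"wy":0,"wz":-0.4},{"x":0.7,"y":-0.7,"z":0,"wx":0,"wy":0,"wz":0},{"x":0.7,"y":-0.7,"z":0,"wx":0,"wy":0,"wz":0},{"x":0.7,"y":-0.7,"z":0,"wx":0,"wy":0,"wz":0},{"x":0.7,"y":-0.5,"z":0,"wx":0,"wy":0,"wz":0},{"x":0.6,"y":-0.3,"z":0,"wx":0,"wy":0,"wz":0},{"x":0,"y":0,"z":0,"wx":0,"wy":0,"wz":0}]'

```text
time: 12.98
tool_pos: [460.0, 12.3, 257.9]
tool_rot: [0.68, 0.733, -0.001, -0.002]
wrist_force: [-1.2, 0.8, -0.2]
finger_gap: 47.8
finger_force: 61.9
```

```bash
python3 -c "
from h import *
go(449.5,67.3,24.8,.067)"
```

```text
t 12.98 pos [460.   12.3 257.9] grasp z 103.2 off 154.70000000000002 gap 47.8 F [-1.2  0.8 -0.2] 61.9 head 0.075 tilt [-0.0034  0.0016]
shares xyz [ 1.85 -0.2   2.62] wz 0.08
```

>>> servo_tool --plan '[{"x":0.6,"y":-0.1,"z":0,"wx":0,"wy":0,"wz":0},{"x":0.7,"y":-0.1,"z":0,"wx":0,"wy":0,"wz":0},{"x":0.5,"y":0,"z":0.2,"wx":0,"wy":0,"wz":0},{"x":0,"y":0,"z":0.6,"wx":0,"wy":0,"wz":0},{"x":0,"y":0,"z":0.6,"wx":0,"wy":0,"wz":0},{"x":0,"y":0,"z":0.5,"wx":0,"wy":0,"wz":0},{"x":0,"y":0,"z":0.3,"wx":0,"wy":0,"wz":0},{"x":0,"y":0,"z":0.1,"wx":0,"wy":0,"wz":0},{"x":0,"y":0,"z":0,"wx":0,"wy":0,"wz":0},{"x":0,"y":0,"z":0,"wx":0,"wy":0,"wz":0}]'

```text
time: 13.82
tool_pos: [453.6, 63.2, 189.5]
tool_rot: [0.681, 0.732, 0.0, 0.0]
wrist_force: [0.3, 0.1, -0.9]
finger_gap: 47.4
finger_force: 61.9
```

```bash
python3 - <<'E'
from h import *;import cv2
go(450,67.3,24.8,.067)
im=bot.grab_frame('scene')
c=cv2.convertScaleAbs(im[90:290,190:390],alpha=1.8);cv2.imwrite('pics/c6.png',cv2.resize(c,None,fx=3,fy=3,interpolation=cv2.INTER_CUBIC))
E
```

```text
t 13.82 pos [453.6  63.2 189.5] grasp z 34.8 off 154.70000000000002 gap 47.4 F [ 0.3  0.1 -0.9] 61.9 head 0.072 tilt [0.0006 0.    ]
shares xyz [ 0.15 -0.11  0.33] wz 0.05
```

View pics/c6.png

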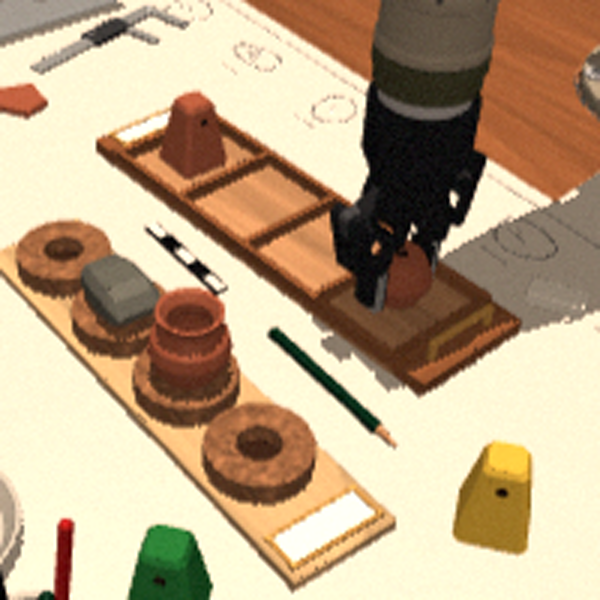

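The whorl is held over compartment 4 (410,275), still about 10 mm up. I'll correct x and y and lower it gently.

>>> servo_tool --plan '[{"x":0.12,"y":-0.1,"z":0,"wx":0,"wy":0,"wz":0},{"x":0,"y":0,"z":0.1,"wx":0,"wy":0,"wz":0},{"x":0,"y":0,"z":0.1,"wx":0,"wy":0,"wz":0},{"x":0,"y":0,"z":0.05,"wx":0,"wy":0,"wz":0},{"x":0,"y":0,"z":0,"wx":0,"wy":0,"wz":0},{"x":0,"y":0,"z":0,"wx":0,"wy":0,"wz":0}]'

```text
time: 14.37
tool_pos: [449.8, 66.8, 181.4]
tool_rot: [0.681, 0.732, -0.0, -0.0]
wrist_force: [-1.5, -0.5, 0.1]
finger_gap: 47.6
finger_force: 61.9
```

>>> servo_tool --plan '[{"x":0,"y":0,"z":0.04,"wx":0,"wy":0,"wz":0},{"x":0,"y":0,"z":0,"wx":0,"wy":0,"wz":0},{"x":0,"y":0,"z":0,"wx":0,"wy":0,"wz":0}]'

```text
time: 14.62
tool_pos: [449.9, 66.7, 180.3]
tool_rot: [0.681, 0.732, 0.0, -0.0]
wrist_force: [-0.1, 0.3, 0.4]
finger_gap: 47.7
finger_force: 61.9
```

Expecting contact near 179.5.

>>> servo_tool --plan '[{"x":0,"y":0,"z":0.03,"wx":0,"wy":0,"wz":0},{"x":0,"y":0,"z":0,"wx":0,"wy":0,"wz":0},{"x":0,"y":0,"z":0,"wx":0,"wy":0,"wz":0}]'

```text
time: 14.87
tool_pos: [450.0, 66.7, 179.5]
tool_rot: [0.681, 0.732, 0.0, 0.0]
wrist_force: [0.0, 0.7, -0.5]
finger_gap: 47.5
finger_force: 61.9
```

>>> servo_tool --plan '[{"x":0,"y":0,"z":0.03,"wx":0,"wy":0,"wz":0},{"x":0,"y":0,"z":0,"wx":0,"wy":0,"wz":0},{"x":0,"y":0,"z":0,"wx":0,"wy":0,"wz":0}]'

```text
time: 15.12
tool_pos: [450.0, 66.7, 179.4]
tool_rot: [0.681, 0.732, 0.0, 0.0]
wrist_force: [-2.7, -0.7, 10.0]
finger_gap: 47.1
finger_force: 62.7
```

>>> servo_tool --plan '[{"x":0,"y":0,"z":-0.04,"wx":0,"wy":0,"wz":0},{"x":0,"y":0,"z":0,"wx":0,"wy":0,"wz":0},{"x":0,"y":0,"z":0,"wx":0,"wy":0,"wz":0},{"x":0,"y":0,"z":0,"wx":0,"wy":0,"wz":0},{"x":0,"y":0,"z":0,"wx":0,"wy":0,"wz":0}]' --gripper 0.3

```text
time: 15.53
tool_pos: [449.8, 66.7, 179.5]
tool_rot: [0.681, 0.732, -0.0, -0.0]
wrist_force: [-0.2, 0.2, -0.1]
finger_gap: 59.9
finger_force: 0.0
```

>>> servo_tool --plan '[{"x":0,"y":0,"z":-0.4,"wx":0,"wy":0,"wz":0},{"x":0,"y":0,"z":-0.9,"wx":0,"wy":0,"wz":0},{"x":0,"y":0,"z":-1,"wx":0,"wy":0,"wz":0},{"x":0,"y":0,"z":-0.8,"wx":0,"wy":0,"wz":0.7},{"x":-0.4,"y":0.6,"z":0,"wx":0,"wy":0,"wz":0},{"x":-0.5,"y":0.9,"z":0,"wx":0,"wy":0,"wz":0},{"x":-0.5,"y":0.9,"z":0,"wx":0,"wy":0,"wz":0},{"x":-0.5,"y":0.9,"z":0,"wx":0,"wy":0,"wz":0},{"x":-0.5,"y":0.9,"z":0,"wx":0,"wy":0,"wz":0},{"x":-0.5,"y":0.9,"z":0,"wx":0,"wy":0,"wz":0},{"x":-0.3,"y":0.8,"z":0,"wx":0,"wy":0,"wz":0},{"x":0,"y":0.2,"z":0,"wx":0,"wy":0,"wz":0}]'

```text
time: 16.53
tool_pos: [636.3, -31.2, 272.1]
tool_rot: [0.707, 0.707, 0.001, 0.001]
wrist_force: [0.8, 0.0, -0.5]
finger_gap: 60.1
finger_force: 0.0
```

```bash
python3 -c "
from h import *
go(635,-32,50,0)"
```

```text
t 16.53 pos [636.3 -31.2 272.1] grasp z 117.4 off 154.70000000000002 gap 60.1 F [ 0.8  0.  -0.5] 0.0 head -0.0 tilt [ 0.0027 -0.0009]
shares xyz [-0.03 -0.05  2.25] wz -0.0
```

>>> servo_tool --plan '[{"x":-0.03,"y":0,"z":0,"wx":0,"wy":0,"wz":0},{"x":0,"y":0,"z":0.3,"wx":0,"wy":0,"wz":0},{"x":0,"y":0,"z":0.6,"wx":0,"wy":0,"wz":0},{"x":0,"y":0,"z":0.6,"wx":0,"wy":0,"wz":0},{"x":0,"y":0,"z":0.5,"wx":0,"wy":0,"wz":0},{"x":0,"y":0,"z":0.2,"wx":0,"wy":0,"wz":0},{"x":0,"y":0,"z":0,"wx":0,"wy":0,"wz":0},{"x":0,"y":0,"z":0,"wx":0,"wy":0,"wz":0}]' --gripper 0.15

```text
time: 17.2
tool_pos: [632.3, -29.3, 206.7]
tool_rot: [0.706, 0.708, -0.0, -0.0]
wrist_force: [0.4, 1.1, -0.4]
finger_gap: 72.5
finger_force: 0.0
```

>>> servo_tool --plan '[{"x":0,"y":0,"z":0,"wx":0,"wy":0,"wz":0},{"x":0,"y":0,"z":0,"wx":0,"wy":0,"wz":0},{"x":0,"y":0,"z":0,"wx":0,"wy":0,"wz":0},{"x":0,"y":0,"z":0,"wx":0,"wy":0,"wz":0},{"x":0,"y":0,"z":0,"wx":0,"wy":0,"wz":0},{"x":0,"y":0,"z":0,"wx":0,"wy":0,"wz":0},{"x":0,"y":0,"z":0,"wx":0,"wy":0,"wz":0}]' --gripper 1

```text
time: 17.78
tool_pos: [634.1, -29.8, 208.6]
tool_rot: [0.706, 0.708, 0.001, 0.001]
wrist_force: [1.4, 0.5, 6.4]
finger_gap: 40.3
finger_force: 61.3
```

```bash
python3 -c "
from h import *
go(456.3,-14.7,28,.067)"
```

```text
t 17.78 pos [634.1 -29.8 208.6] grasp z 53.9 off 154.70000000000002 gap 40.3 F [1.4 0.5 6.4] 61.3 head 0.002 tilt [ 0.0039 -0.0002]
shares xyz [ 0.52 -5.93  0.84] wz -0.65
```

>>> servo_tool --plan '[{"x":0,"y":0,"z":-0.3,"wx":0,"wy":0,"wz":0},{"x":0,"y":0,"z":-0.7,"wx":0,"wy":0,"wz":0},{"x":0,"y":-0.2,"z":-0.5,"wx":0,"wy":0,"wz":0},{"x":0,"y":-0.7,"z":0,"wx":0,"wy":0,"wz":0},{"x":0.2,"y":-0.9,"z":0,"wx":0,"wy":0,"wz":-0.4},{"x":0.2,"y":-0.9,"z":0,"wx":0,"wy":0,"wz":-0.3},{"x":0.2,"y":-0.9,"z":0,"wx":0,"wy":0,"wz":0},{"x":0.2,"y":-0.9,"z":0,"wx":0,"wy":0,"wz":0},{"x":0.2,"y":-0.8,"z":0,"wx":0,"wy":0,"wz":0},{"x":0,"y":-0.5,"z":0,"wx":0,"wy":0,"wz":0},{"x":0,"y":-0.1,"z":0,"wx":0,"wy":0,"wz":0},{"x":0,"y":0,"z":0,"wx":0,"wy":0,"wz":0}]'

```text
time: 18.78
tool_pos: [453.9, -7.9, 252.4]
tool_rot: [0.681, 0.732, 0.0, 0.0]
wrist_force: [0.2, 0.1, -2.2]
finger_gap: 40.2
finger_force: 60.9
```

```bash
python3 - <<'E'
from h import *;import cv2
go(456.3,-12.5,31.9,.067)
im=bot.grab_frame('scene')
c=cv2.convertScaleAbs(im[60:260,170:370],alpha=1.8);cv2.imwrite('pics/c7.png',cv2.resize(c,None,fx=3,fy=3,interpolation=cv2.INTER_CUBIC))
E
```

```text
t 18.78 pos [453.9  -7.9 252.4] grasp z 97.7 off 154.70000000000002 gap 40.2 F [ 0.2  0.1 -2.2] 60.9 head 0.072 tilt [ 0.0006 -0.0001]
shares xyz [-0.16  0.07  2.19] wz 0.05
```

View pics/c7.png

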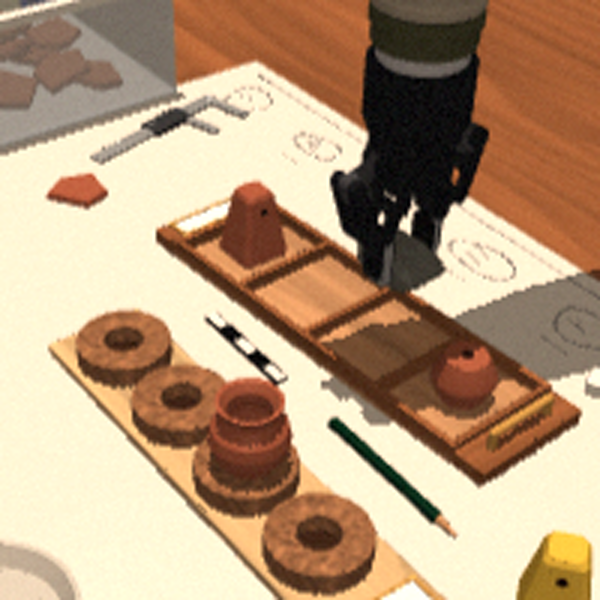

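The axe (410,260) is held level over compartment 3, and the whorl sits upright in compartment 4 (465,375). I'll lower the axe.

>>> servo_tool --plan '[{"x":-0.15,"y":0.07,"z":0.2,"wx":0,"wy":0,"wz":0},{"x":0,"y":0,"z":0.5,"wx":0,"wy":0,"wz":0},{"x":0,"y":0,"z":0.6,"wx":0,"wy":0,"wz":0},{"x":0,"y":0,"z":0.4,"wx":0,"wy":0,"wz":0},{"x":0,"y":0,"z":0.2,"wx":0,"wy":0,"wz":0},{"x":0,"y":0,"z":0.1,"wx":0,"wy":0,"wz":0},{"x":0,"y":0,"z":0,"wx":0,"wy":0,"wz":0},{"x":0,"y":0,"z":0,"wx":0,"wy":0,"wz":0},{"x":0,"y":0,"z":0,"wx":0,"wy":0,"wz":0}]'

```text
time: 19.58
tool_pos: [457.9, -12.5, 192.3]
tool_rot: [0.681, 0.732, 0.0, 0.001]
wrist_force: [0.9, -1.0, -1.5]
finger_gap: 40.3
finger_force: 60.8
```

>>> servo_tool --plan '[{"x":0,"y":-0.04,"z":0.1,"wx":0,"wy":0,"wz":0},{"x":0,"y":0,"z":0.04,"wx":0,"wy":0,"wz":0},{"x":0,"y":0,"z":0,"wx":0,"wy":0,"wz":0},{"x":0,"y":0,"z":0,"wx":0,"wy":0,"wz":0}]'

```text
time: 19.92
tool_pos: [456.0, -12.4, 187.6]
tool_rot: [0.681, 0.732, 0.0, 0.0]
wrist_force: [-0.4, -0.3, -1.6]
finger_gap: 40.3
finger_force: 60.9
```

>>> servo_tool --plan '[{"x":0,"y":0,"z":0.04,"wx":0,"wy":0,"wz":0},{"x":0,"y":0,"z":0,"wx":0,"wy":0,"wz":0},{"x":0,"y":0,"z":0,"wx":0,"wy":0,"wz":0}]'

```text
time: 20.17
tool_pos: [456.2, -12.4, 186.6]
tool_rot: [0.681, 0.732, 0.0, 0.0]
wrist_force: [-0.3, 0.1, 2.4]
finger_gap: 40.2
finger_force: 61.2
```

>>> servo_tool --plan '[{"x":0,"y":0,"z":0,"wx":0,"wy":0,"wz":0},{"x":0,"y":0,"z":0,"wx":0,"wy":0,"wz":0},{"x":0,"y":0,"z":0,"wx":0,"wy":0,"wz":0},{"x":0,"y":0,"z":0,"wx":0,"wy":0,"wz":0},{"x":0,"y":0,"z":0,"wx":0,"wy":0,"wz":0}]' --gripper 0.35

```text
time: 20.58
tool_pos: [456.0, -12.4, 186.2]
tool_rot: [0.681, 0.732, 0.0, -0.0]
wrist_force: [-0.2, -0.2, 0.1]
finger_gap: 55.5
finger_force: 0.0
```

>>> servo_tool --plan '[{"x":0,"y":0,"z":-0.4,"wx":0,"wy":0,"wz":0},{"x":0,"y":0,"z":-0.9,"wx":0,"wy":0,"wz":0},{"x":0,"y":0,"z":-1,"wx":0,"wy":0,"wz":0},{"x":0,"y":0,"z":-1,"wx":0,"wy":0,"wz":0.7},{"x":0.3,"y":0.6,"z":-0.2,"wx":0,"wy":0,"wz":0},{"x":0.4,"y":0.9,"z":0,"wx":0,"wy":0,"wz":0},{"x":0.4,"y":0.9,"z":0,"wx":0,"wy":0,"wz":0},{"x":0.4,"y":0.9,"z":0,"wx":0,"wy":0,"wz":0},{"x":0.4,"y":0.9,"z":0,"wx":0,"wy":0,"wz":0},{"x":0.3,"y":0.9,"z":0,"wx":0,"wy":0,"wz":0},{"x":0,"y":0.6,"z":0,"wx":0,"wy":0,"wz":0},{"x":0,"y":0.1,"z":0,"wx":0,"wy":0,"wz":0}]' --gripper 0.35

```text
time: 21.58
tool_pos: [632.6, 54.5, 290.7]
tool_rot: [0.706, 0.708, 0.001, 0.001]
wrist_force: [0.9, 0.6, -0.7]
finger_gap: 55.4
finger_force: 0.0
```

```bash
python3 -c "
from h import *
go(634,52.3,56,0)"
```

```text
t 21.58 pos [632.6  54.5 290.7] grasp z 136.0 off 154.70000000000002 gap 55.4 F [ 0.9  0.6 -0.7] 0.0 head 0.003 tilt [ 0.002 -0.   ]
shares xyz [-0.07  0.04  2.67] wz 0.03
```

>>> servo_tool --plan '[{"x":-0.07,"y":0,"z":0,"wx":0,"wy":0,"wz":0},{"x":0,"y":0,"z":0,"wx":0,"wy":0,"wz":0},{"x":0,"y":0,"z":0.3,"wx":0,"wy":0,"wz":0},{"x":0,"y":0,"z":0.5,"wx":0,"wy":0,"wz":0},{"x":0,"y":0,"z":0.5,"wx":0,"wy":0,"wz":0},{"x":0,"y":0,"z":0.5,"wx":0,"wy":0,"wz":0},{"x":0,"y":0,"z":0.5,"wx":0,"wy":0,"wz":0},{"x":0,"y":0,"z":0.4,"wx":0,"wy":0,"wz":0},{"x":0,"y":0,"z":0,"wx":0,"wy":0,"wz":0},{"x":0,"y":0,"z":0,"wx":0,"wy":0,"wz":0}]' --gripper 0

```text
time: 22.42
tool_pos: [628.6, 51.6, 209.6]
tool_rot: [0.707, 0.708, -0.001, -0.001]
wrist_force: [-1.0, 0.0, -0.0]
finger_gap: 85.3
finger_force: 0.0
```

>>> servo_tool --plan '[{"x":0,"y":0,"z":0,"wx":0,"wy":0,"wz":0},{"x":0,"y":0,"z":0,"wx":0,"wy":0,"wz":0},{"x":0,"y":0,"z":0,"wx":0,"wy":0,"wz":0},{"x":0,"y":0,"z":0,"wx":0,"wy":0,"wz":0},{"x":0,"y":0,"z":0,"wx":0,"wy":0,"wz":0},{"x":0,"y":0,"z":0,"wx":0,"wy":0,"wz":0},{"x":0,"y":0,"z":0,"wx":0,"wy":0,"wz":0}]' --gripper 1

```text
time: 23.0
tool_pos: [630.6, 51.7, 212.5]
tool_rot: [0.706, 0.708, 0.001, 0.001]
wrist_force: [-0.7, -0.4, 5.8]
finger_gap: 54.8
finger_force: 62.7
```

```bash
python3 - <<'E'
from h import *;import cv2
go(461.8,-96.6,34,.067)
im=bot.grab_frame('scene')
c=cv2.convertScaleAbs(im[60:260,170:370],alpha=1.8);cv2.imwrite('pics/c8.png',cv2.resize(c,None,fx=3,fy=3,interpolation=cv2.INTER_CUBIC))
E
```

```text
t 23.0 pos [630.6  51.7 212.5] grasp z 57.8 off 154.70000000000002 gap 54.8 F [-0.7 -0.4  5.8] 62.7 head 0.002 tilt [ 0.0035 -0.0002]
shares xyz [-4.93 -5.64  0.78] wz -0.65
```

View pics/c8.png

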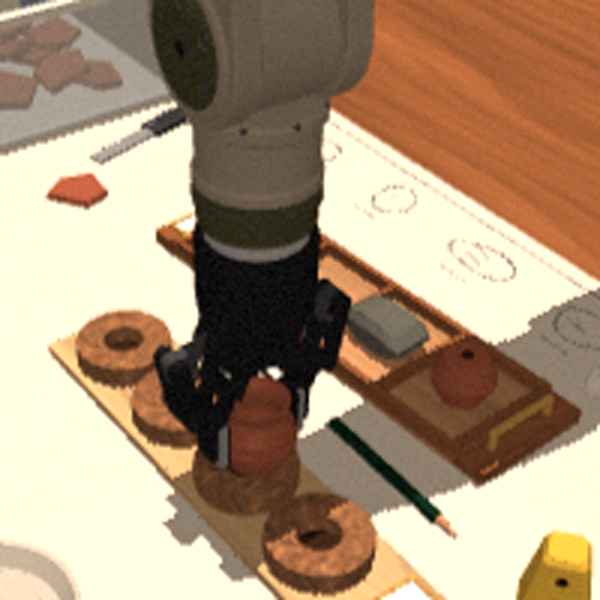

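The pot is gripped at its belly, upright (265,430), and the axe lies flat in compartment 3. I'll carry the pot to compartment 2.

>>> servo_tool --plan '[{"x":0,"y":0,"z":-0.3,"wx":0,"wy":0,"wz":0},{"x":0,"y":0,"z":-0.7,"wx":0,"wy":0,"wz":0},{"x":0,"y":-0.2,"z":-0.7,"wx":0,"wy":0,"wz":0},{"x":-0.2,"y":-0.6,"z":0,"wx":0,"wy":0,"wz":0},{"x":-0.6,"y":-0.7,"z":0,"wx":0,"wy":0,"wz":-0.4},{"x":-0.6,"y":-0.7,"z":0,"wx":0,"wy":0,"wz":-0.3},{"x":-0.7,"y":-0.7,"z":0,"wx":0,"wy":0,"wz":0},{"x":-0.7,"y":-0.7,"z":0,"wx":0,"wy":0,"wz":0},{"x":-0.7,"y":-0.7,"z":0,"wx":0,"wy":0,"wz":0},{"x":-0.7,"y":-0.7,"z":0,"wx":0,"wy":0,"wz":0},{"x":-0.5,"y":-0.5,"z":0,"wx":0,"wy":0,"wz":0},{"x":0,"y":0,"z":0,"wx":0,"wy":0,"wz":0}]'

```text
time: 24.05
tool_pos: [470.8, -98.9, 262.0]
tool_rot: [0.683, 0.731, -0.001, -0.0]
wrist_force: [0.2, -0.1, -1.4]
finger_gap: 54.4
finger_force: 63.6
```

```bash
python3 -c "
from h import *
go(462,-96,35.8,.067)"
```

```text
t 24.05 pos [470.8 -98.9 262. ] grasp z 107.3 off 154.70000000000002 gap 54.4 F [ 0.2 -0.1 -1.4] 63.6 head 0.068 tilt [-0.0012 -0.0008]
shares xyz [ 0.12 -0.28  2.38] wz 0.01
```

>>> servo_tool --plan '[{"x":0.1,"y":-0.2,"z":0,"wx":0,"wy":0,"wz":0},{"x":0,"y":0,"z":0.3,"wx":0,"wy":0,"wz":0},{"x":0,"y":0,"z":0.5,"wx":0,"wy":0,"wz":0},{"x":0,"y":0,"z":0.5,"wx":0,"wy":0,"wz":0},{"x":0,"y":0,"z":0.4,"wx":0,"wy":0,"wz":0},{"x":0,"y":0,"z":0.3,"wx":0,"wy":0,"wz":0},{"x":0,"y":0,"z":0.1,"wx":0,"wy":0,"wz":0},{"x":0,"y":0,"z":0,"wx":0,"wy":0,"wz":0},{"x":0,"y":0,"z":0,"wx":0,"wy":0,"wz":0},{"x":0,"y":0,"z":0,"wx":0,"wy":0,"wz":0}]'

```text
time: 24.88
tool_pos: [467.4, -94.4, 198.8]
tool_rot: [0.681, 0.732, 0.0, 0.001]
wrist_force: [-0.2, 0.3, -1.0]
finger_gap: 54.4
finger_force: 63.6
```

```bash
python3 - <<'E'
from h import *;import cv2
go(462,-96,35.8,.067)
im=bot.grab_frame('scene')
c=cv2.convertScaleAbs(im[60:220,210:370],alpha=1.8);cv2.imwrite('pics/c9.png',cv2.resize(c,None,fx=3.7,fy=3.7,interpolation=cv2.INTER_CUBIC))
E
```

```text
t 24.88 pos [467.4 -94.4 198.8] grasp z 44.1 off 154.70000000000002 gap 54.4 F [-0.2  0.3 -1. ] 63.6 head 0.072 tilt [ 0.0011 -0.0003]
shares xyz [-0.04 -0.18  0.28] wz 0.05
```

View pics/c9.png

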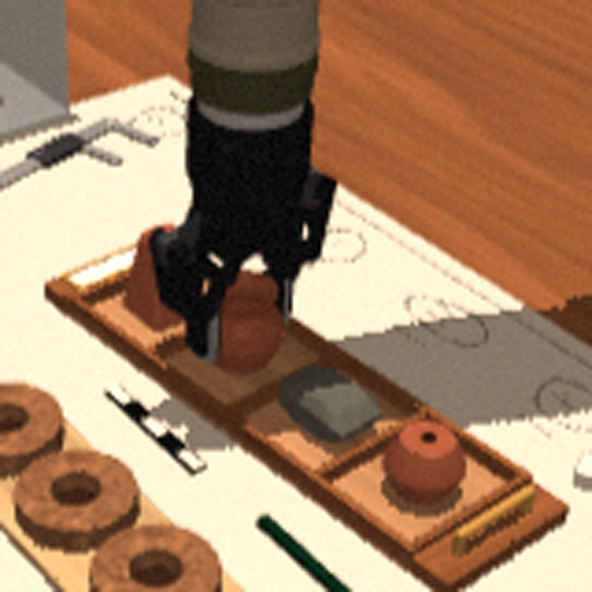

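The pot is upright over compartment 2 (250,330), about 8 mm up. I'll correct x and lower it.

>>> servo_tool --plan '[{"x":-0.04,"y":-0.18,"z":0,"wx":0,"wy":0,"wz":0},{"x":0,"y":0,"z":0.1,"wx":0,"wy":0,"wz":0},{"x":0,"y":0,"z":0.1,"wx":0,"wy":0,"wz":0},{"x":0,"y":0,"z":0.03,"wx":0,"wy":0,"wz":0},{"x":0,"y":0,"z":0,"wx":0,"wy":0,"wz":0},{"x":0,"y":0,"z":0,"wx":0,"wy":0,"wz":0}]'

```text
time: 25.43
tool_pos: [461.5, -96.0, 191.2]
tool_rot: [0.681, 0.732, 0.0, -0.0]
wrist_force: [-0.1, -0.8, 0.1]
finger_gap: 54.3
finger_force: 63.6
```

>>> servo_tool --plan '[{"x":0,"y":0,"z":0.03,"wx":0,"wy":0,"wz":0},{"x":0,"y":0,"z":0,"wx":0,"wy":0,"wz":0},{"x":0,"y":0,"z":0,"wx":0,"wy":0,"wz":0}]'

```text
time: 25.68
tool_pos: [461.7, -96.0, 190.5]
tool_rot: [0.681, 0.732, 0.0, 0.0]
wrist_force: [-0.1, 0.2, -1.0]
finger_gap: 54.3
finger_force: 63.6
```

>>> servo_tool --plan '[{"x":0,"y":0,"z":0.04,"wx":0,"wy":0,"wz":0},{"x":0,"y":0,"z":0,"wx":0,"wy":0,"wz":0},{"x":0,"y":0,"z":0,"wx":0,"wy":0,"wz":0}]'

```text
time: 25.93
tool_pos: [461.7, -96.0, 190.4]
tool_rot: [0.681, 0.732, 0.0, 0.0]
wrist_force: [-3.1, 0.6, 11.7]
finger_gap: 54.2
finger_force: 64.6
```

>>> servo_tool --plan '[{"x":0,"y":0,"z":-0.04,"wx":0,"wy":0,"wz":0},{"x":0,"y":0,"z":0,"wx":0,"wy":0,"wz":0},{"x":0,"y":0,"z":0,"wx":0,"wy":0,"wz":0},{"x":0,"y":0,"z":0,"wx":0,"wy":0,"wz":0},{"x":0,"y":0,"z":0,"wx":0,"wy":0,"wz":0}]' --gripper 0.25

```text
time: 26.35
tool_pos: [461.6, -96.0, 190.3]
tool_rot: [0.681, 0.732, -0.0, -0.0]
wrist_force: [0.0, 0.5, -0.2]
finger_gap: 64.3
finger_force: 0.0
```

>>> servo_tool --plan '[{"x":0,"y":0,"z":-0.2,"wx":0,"wy":0,"wz":0},{"x":0,"y":0,"z":-0.5,"wx":0,"wy":0,"wz":0},{"x":0,"y":0,"z":-0.9,"wx":0,"wy":0,"wz":0},{"x":0,"y":0,"z":-1,"wx":0,"wy":0,"wz":0},{"x":0,"y":0,"z":-1,"wx":0,"wy":0,"wz":0},{"x":0.8,"y":0,"z":-0.5,"wx":0,"wy":0,"wz":0},{"x":1,"y":0,"z":0,"wx":0,"wy":0,"wz":0},{"x":1,"y":0,"z":0,"wx":0,"wy":0,"wz":0},{"x":1,"y":0,"z":0,"wx":0,"wy":0,"wz":0},{"x":1,"y":0,"z":0,"wx":0,"wy":0,"wz":0},{"x":1,"y":0,"z":0,"wx":0,"wy":0,"wz":0},{"x":1,"y":0,"z":0,"wx":0,"wy":0,"wz":0}]'

```text
time: 27.35
tool_pos: [446.5, 108.8, 314.0]
tool_rot: [0.681, 0.732, 0.0, 0.0]
wrist_force: [0.6, -0.5, 0.3]
finger_gap: 64.4
finger_force: 0.0
```

>>> servo_tool --plan '[{"x":1,"y":0,"z":0,"wx":0,"wy":0,"wz":0},{"x":1,"y":0,"z":0,"wx":0,"wy":0,"wz":0},{"x":1,"y":0,"z":0,"wx":0,"wy":0,"wz":0},{"x":0.5,"y":0,"z":0,"wx":0,"wy":0,"wz":0},{"x":0,"y":0,"z":0,"wx":0,"wy":0,"wz":0},{"x":0,"y":0,"z":0,"wx":0,"wy":0,"wz":0}]'

```text
time: 27.85
tool_pos: [439.1, 212.8, 313.6]
tool_rot: [0.68, 0.733, -0.0, 0.0]
wrist_force: [-0.8, 0.3, 0.6]
finger_gap: 64.1
finger_force: 0.0
```

```bash
python3 - <<'E'
from h import *;import cv2
go(462,-96,35.8,.067)
im=bot.grab_frame('top');cv2.imwrite('pics/raw_top2.png',im)
c=cv2.convertScaleAbs(im[155:305,155:385],alpha=1.8)
cv2.imwrite('pics/c10.png',cv2.resize(c,(782,510),interpolation=cv2.INTER_CUBIC))
E
```

```text
t 27.85 pos [439.1 212.8 313.6] grasp z 158.9 off 154.70000000000002 gap 64.1 F [-0.8  0.3  0.6] 0.0 head 0.074 tilt [-0.     -0.0003]
shares xyz [-10.32  -0.     4.11] wz 0.07
```

View pics/c10.png

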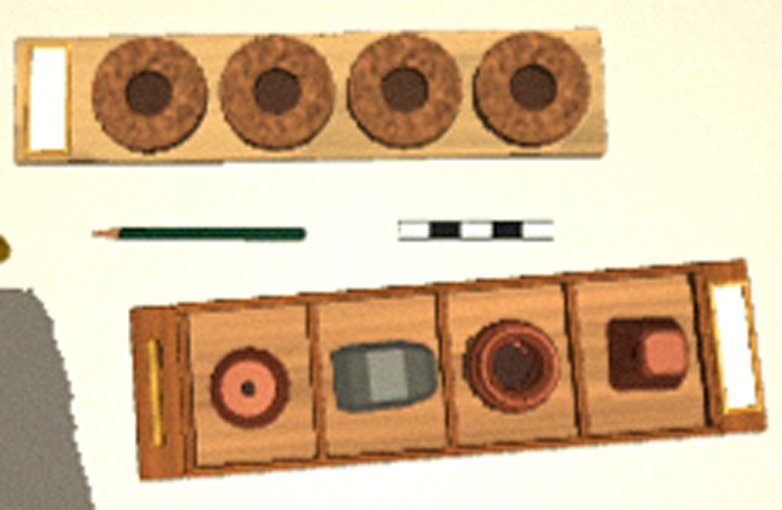

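All four stand upright in the right order: weight top (665,346), pot mouth (515,364), axe (384,376) and whorl (248,388). I'll check the centring before handing in.

```bash
python3 - <<'E'
from h import *
r=np.array([.067,-.998]);m=np.array([458.6,-55.4])
for k,(n,p,z) in enumerate([('weight',(665,346),68),('pot',(515,364),62),('axe',(384,376),30),('whorl',(248,388),46)]):
    d=t(*p,z)[:2]-m-r*(123-82*k);print(n,'along',round(d@r,1),'across',round(d@[.998,.067],1))
E
```

```text
weight along 2.8 across 3.9
pot along -4.3 across 0.3
axe along 0.6 across -0.9
whorl along -0.6 across -1.6
```

All of them are within 5 mm of centre, so I'm handing in.

```bash
python3 -c "
from bench import bot
print(bot.sign_off())"
```

```text
the job is handed in; nothing more can be done
None
```

I moved all four finds into the tray in catalogue order from its card (weight, pot, axe, whorl), upright and within about 5 mm of centre by the last picture, and handed the job in at about 28 s; it returned no verdict.

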